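Turn the topping carousel to the blue-lidded jar

TASK

The cake decorator needs the topping jar with the blue lid next: gently push the carousel round by the black posts on its rim until that jar stands at the front, in line with the blue pointer on the foot, and leave it there. Only push, do not grip the carousel; do not touch or lift any of the jars, and leave the other things on the table where they are.

Things in the scene. Friction and masses are not known exactly. Their poses are not given: they have to be found in the camera images.
- carousel_base: The topping carousel's fixed grey foot; it never moves. Origin on the table under the turning axis. Its -x axis runs along the flat tongue (white, 30 mm wide, 8 mm thick) that lies on the table and sticks out from under the round plate, ending in the blue pointer: that direction is the carousel's front.
- carousel_axis (a point): Centre of the top of the turning wooden plate, on its axis, 42 mm above the table. The plate is 300 mm across and 8 mm thick, with a cork mat 230 mm across; a steel boss, 36 mm across and 16 mm tall, stands at its centre.
- post0 (a point): Middle (62 mm above the table) of one of the eight black upright finger posts near the plate's rim: 14 mm across, 40 mm tall, tops 82 mm above the table, 45 degrees apart on a circle of 138 mm radius about the axis. A fingertip lowered between two posts can push either one round. At joint value 0 this post is in line with the pointer.
- carousel (a joint): Angle of the plate on its foot, rad, growing anticlockwise seen from above; turns many times either way, with light friction (about 1 N at the posts turns it), and stops at once when no longer pushed. At 0 a finger post stands in line with the blue pointer. The jars stand anywhere on the plate: their places are not tied to this angle.
- pointer_root (a point): Point on top of the white tongue, right under the plate's edge, on the middle line of the pointer: on the foot's -x axis, 150 mm from the turning axis, 8 mm above the table. The blue pointer's tip lies 73 mm farther out on the same line.
- jar_blue_center (a point): Centre (half-way up) of the jar with the BLUE lid, the one wanted. A small round closed glass jar, 46 mm across the lid, 55 mm tall, about 110 g, standing loose on the carousel's plate with its centre about 75 mm (70 to 80) from the turning axis. It rides round with the plate.
- jar_white_center (a point): Centre (half-way up) of the jar with the white lid, same size as the others, also loose on the plate; to be left alone except for riding round.
- jar_yellow_center (a point): Centre (half-way up) of the jar with the yellow lid, same size as the others, also loose on the plate; to be left alone except for riding round.
- jar_black_center (a point): Centre (half-way up) of the jar with the black lid, same size as the others, also loose on the plate; to be left alone except for riding round.
- jar_green_center (a point): Centre (half-way up) of the jar with the green lid, same size as the others, also loose on the plate; to be left alone except for riding round.
- cake: Three sponge layers stacked on a round card 200 mm across, 78 mm tall, loose, left of the carousel (+y). Origin under its centre.
- bowl: Steel bowl 190 mm across, 85 mm tall, loose, right of the carousel (-y). Origin under its centre.
- punnet: Clear punnet of strawberries, 110 x 160 mm, 50 mm tall, loose, near left. Origin under its centre.
- spatula: White spatula with a wooden handle, 260 mm long, lying loose near right. Origin under it, near its middle.

How it is judged (in metres and radians):
At the end, for the whole second after the job is handed in: The centre of the blue-lidded jar is within 9 mm of the pointer's line to either side, on the pointer's side of the axis (more than 55 mm from it); the plate is at rest; all five jars stand upright on the plate, within 95 mm of its axis (y of jar_blue_center in the frame of carousel_base between -0.009 and 0.009 m and x of jar_blue_center in the frame of carousel_base below -0.055 m and velocity of joint carousel between -0.03 and 0.03 rad/s and angle between each of jar_blue_center, jar_white_center, jar_yellow_center, jar_black_center, jar_green_center's own z axis and vertical below 0.1 rad and height (world z) of jar_blue_center between 0.0645 and 0.0745 m and horizontal distance between each of jar_blue_center, jar_white_center, jar_yellow_center, jar_black_center, jar_green_center and carousel_base below 0.095 m and height (world z) of jar_white_center between 0.0645 and 0.0745 m and height (world z) of jar_yellow_center between 0.0645 and 0.0745 m and height (world z) of jar_black_center between 0.0645 and 0.0745 m and height (world z) of jar_green_center between 0.0645 and 0.0745 m); the robot touches nothing.
It fails at once if the robot touches a jar (contact force between any of the arm, the fingers and jar_blue above 0.3 N or contact force between any of the arm, the fingers and jar_white above 0.3 N or contact force between any of the arm, the fingers and jar_yellow above 0.3 N or contact force between any of the arm, the fingers and jar_black above 0.3 N or contact force between any of the arm, the fingers and jar_green above 0.3 N).
It fails at once if a jar is lifted (more than 10 mm), tipped, or slides more than 100 mm from the axis (height (world z) of any of jar_blue_center, jar_white_center, jar_yellow_center, jar_black_center, jar_green_center above 0.0795 m or angle between any of jar_blue_center, jar_white_center, jar_yellow_center, jar_black_center, jar_green_center's own z axis and vertical above 0.25 rad or horizontal distance between any of jar_blue_center, jar_white_center, jar_yellow_center, jar_black_center, jar_green_center and carousel_base above 0.1 m).
It fails at once if the carousel is gripped or shoved hard (more than 30 N from the fingers or arm) (contact force between any of the fingers, the arm and carousel_base above 30 N).
It fails at once if something else on the table is moved by more than 20 mm (distance of any of cake, bowl, punnet, spatula from where it was at the start of the episode above 0.02 m).
It also fails if it takes over 58 s, if anything falls off the work surface, if the arm or the gripper's body presses on something with over 40 N, if the wrist force passes 120 N, or if a joint passes its speed limit or range.

ROBOT

A 6-joint arm with a two-finger parallel gripper is mounted at the origin on the work surface. World frame = base frame: x ahead of the robot, y to its left, z up, the work surface at z = 0. Lengths are in m, angles in degrees, forces in N, time in s.
With the tool pointing down it reaches from about 0.225 to 0.725 m from the base axis. Payload 3.1 kg.
Tool frame: the origin (TCP) lies midway between the tips of the shut fingers; the grasp point (between the pads) lies 19 mm behind it; z points along the fingers, x is the direction in which the jaws open and shut, and the axes are right-handed (so a half turn about z gives the same grasp; the last joint's range is limited). The gripper opens to 85 mm and grips with 20 to 120 N. Pads are 22 mm wide; open, the fingers measure 114 mm over their backs; the gripper's body (76 mm by 85 mm) begins 54 mm behind the grasp point. The pads swing forward as they close: fully open they stand 13 mm farther back than shut.
Start: joints at [61.547, 2.75, 5.684, 92.934, 0, 82.678], TCP at [0.189, 0.49, 0.231] pointing down, gripper open.
Joint ranges: [-166.93, 166.93], [-56.73, 111.36], [-69.38, 81.34], [-121.58, 131.49], [-85.45, 84.26], [-180, 180]. Speed limits (degrees/s): [159.86, 159.86, 180, 180, 180, 180].

INTERFACE

Orientations are given as a 3x3 rotation matrix whose columns are the frame's x, y, z axes.
In Python, from plant import * gives the robot as it stands.
- The arm moves only by the shell command python3 -m inch 'ROWS' [OPENING] [FORCE]. ROWS is JSON, a list of rows, each a list of 4 numbers: the shift along the tool's x, y, z in mm, then the turn about the tool's z in degrees. In form: [[dx, dy, dz, yaw], ...]. A call has 1 to 8 rows; each row shifts and turns the pose as measured when the row begins, along the tool's axes as they then stand; what a row does not reach is not made up. A row lasts 1/10 s, in which the tool goes at most 50 mm and 8.59 degrees, less where a joint would pass 70% of its speed; a pose out of reach is approached as far as the arm can. A call with a gripper value outside its range is refused whole. OPENING is the finger opening in mm, from 0 to 85.4, set as the call begins (- or left out, the last holds). The fingers move at their own pace and stop on an object; FORCE is the grip in N (left out, the last holds). Time passes only in rows, so rows that do not move let the fingers close. It gives the time, the measured TCP pose, the force and the opening at its end, in the units of the state.
- observe(): the state, without advancing time (a new reading comes with each control period).
- capture(name): name is "scene" or "top"; returns a dict with "pixels" (480x640x3 uint8, blue, green, red), "depth" (480x640 float32, m along the optical axis (not along the pixel's ray), 0 where there is no reading), "K" (3x3 intrinsics, pixels), "rvec" (rotation vector, rad) and "tvec" (3), from world to camera coordinates, as OpenCV has them. Camera axes: x right, y down, z forward; pixel columns grow to the right and rows downward; lengths in m; the calibration is good to about 2 mm. A picture is of the moment at which its call begins.
- hand_in(): hands the job in, once; it reports no verdict.
The state is a dict: "t": time; "joint_pos": joint angles; "joint_velocities": joint speeds; "tau": joint torques, N m; "ee_pos": TCP position; "ee_rot": TCP orientation; "force": force on the tool from outside, world axes, zero at the start; "torque": the same for the moment, N m; "width": finger opening in m.
Only numpy, scipy, OpenCV 4.12 (cv2) and the standard library are available. Lean on these libraries where they do the work, as an engineer would, in place of code of your own. Each camera call takes 0.05 s, during which the arm holds its last target.

## Working session

There is one attempt and no reset: what is moved stays moved. The work goes in short steps, Python scripts to look and compute and a shell command to move; the robot and the scene stay as the last step left them, time stands still between calls to the robot, and variables do not carry over. Pictures are saved under pics/ and viewed, and the job is handed in when it is done.

```bash
mkdir -p pics; python3 - <<'E'
from plant import *
import cv2,pickle
s=observe();print(s['t'],s['ee_pos'],s['ee_rot'],s['width'])
for n in("scene","top"):
    c=capture(n);cv2.imwrite(f"pics/{n}0.png",c["pixels"]);pickle.dump(c,open(f"{n}0.pkl","wb"));print(c["K"],c["rvec"],c["tvec"])
E
```

```text
0.0 [0.18897983 0.48916001 0.23010478] [[ 3.60492605e-01  9.32761378e-01 -1.13755237e-03]
 [ 9.32759130e-01 -3.60494263e-01 -2.07160799e-03]
 [-2.34239703e-03 -3.14263000e-04 -9.99997207e-01]] 0.08549031575098412
[[524.72305528   0.         311.59696943]
 [  0.         524.72305528 250.38850515]
 [  0.           0.           1.        ]] [ 1.12540113  2.18807842 -1.18849978] [ 0.31227893 -0.17735708  1.53225742]
[[581.12537264   0.         322.23275326]
 [  0.         581.12537264 241.8212554 ]
 [  0.           0.           1.        ]] [ 2.21331909 -2.15533669  0.07328489] [-0.00219561  0.52257677  1.50670772]
```

View pics/scene0.png

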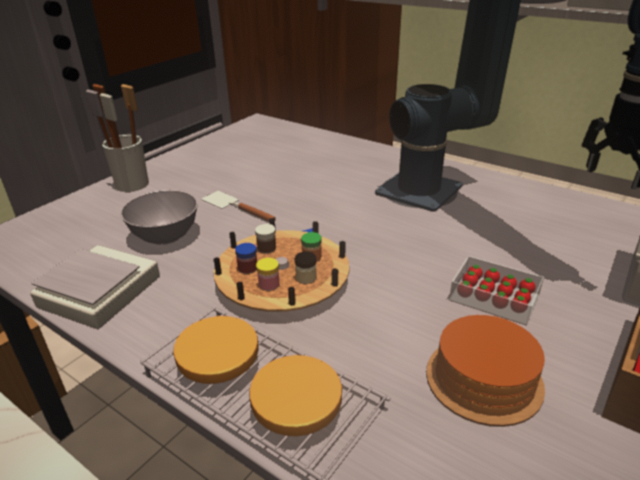

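View pics/top0.png

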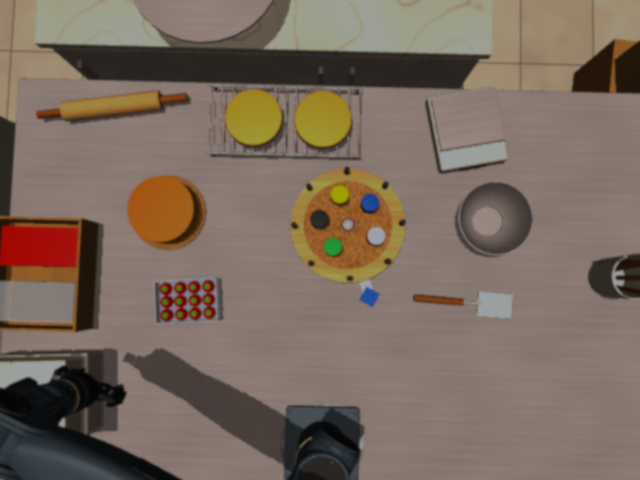

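The top view shows the boss at about (348,225), the blue lid at (370,203), the pointer's blue tip at (369,297), and the eight posts round the rim. Next I'll measure them.

```bash
cat > h.py <<'E'
import numpy as np,cv2
def ray(c,uv,z):
    R=cv2.Rodrigues(c["rvec"])[0];t=np.ravel(c["tvec"])
    uv=np.atleast_2d(np.float64(uv)); n=cv2.undistortPoints(uv[:,None],c["K"],None)[:,0]
    d=np.c_[n,np.ones(len(n))]@R; o=-R.T@t
    return (o+d*((z-o[2])/d[:,2])[:,None])
def cents(m,amin=8):
    n,l,st,ce=cv2.connectedComponentsWithStats(m.astype(np.uint8))
    return [(st[i,4],*ce[i]) for i in range(1,n) if st[i,4]>=amin]
def measure(c,verbose=True,box=(280,160,420,315)):
    x0,y0,x1,y1=box
    im=c["pixels"];hsv=cv2.cvtColor(im,cv2.COLOR_BGR2HSV)
    roi=np.zeros(im.shape[:2],bool);roi[y0:y1,x0:x1]=1
    H,S,V=[hsv[...,i].astype(int) for i in range(3)]
    blue=[b for b in cents(roi&(H>100)&(H<130)&(S>130)&(V>60))]
    white=cents(roi&(S<50)&(V>150))
    black=cents(roi&(V<60),4)
    return blue,white,black
E
python3 - <<'E'
import pickle,numpy as np,cv2
from h import *
c=pickle.load(open("top0.pkl","rb"))
b,w,k=measure(c)
print("blue",b);print("white",w);print("black",k)
im=c["pixels"][155:320,275:425];cv2.imwrite("pics/crop0.png",cv2.resize(im,None,fx=3.6,fy=3.6,interpolation=cv2.INTER_CUBIC))
E
```

```text
blue [(np.int32(231), np.float64(369.5281385281385), np.float64(202.69264069264068)), (np.int32(198), np.float64(368.97474747474746), np.float64(296.3636363636364))]
white [(np.int32(39), np.float64(347.2307692307692), np.float64(224.15384615384616)), (np.int32(208), np.float64(375.90384615384613), np.float64(235.0721153846154)), (np.int32(67), np.float64(365.2985074626866), np.float64(284.46268656716416))]
black [(np.int32(21), np.float64(346.57142857142856), np.float64(170.38095238095238)), (np.int32(18), np.float64(384.72222222222223), np.float64(185.0)), (np.int32(17), np.float64(308.6470588235294), np.float64(186.76470588235293)), (np.int32(13), np.float64(366.46153846153845), np.float64(210.92307692307693)), (np.int32(234), np.float64(319.1837606837607), np.float64(219.2991452991453)), (np.int32(17), np.float64(401.88235294117646), np.float64(222.47058823529412)), (np.int32(14), np.float64(294.0), np.float64(225.21428571428572)), (np.int32(16), np.float64(387.1875), np.float64(261.3125)), (np.int32(9), np.float64(311.0), np.float64(263.0)), (np.int32(10), np.float64(349.5), np.float64(277.8))]
```

View pics/crop0.png

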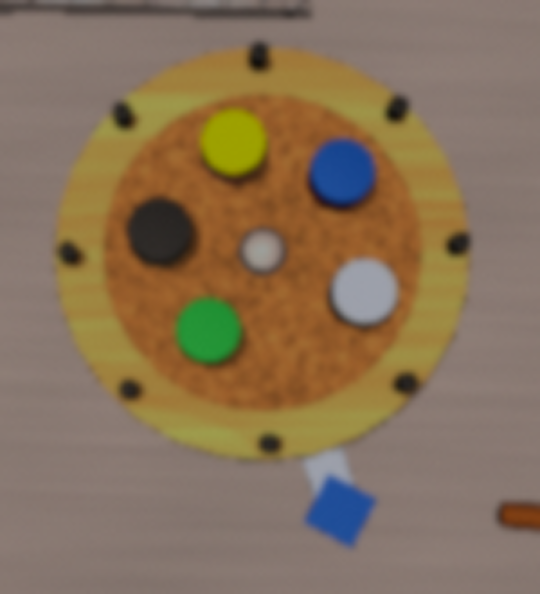

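```bash
cat >> h.py <<'E'
def pol(p,a):
    d=p[:,:2]-a; return np.c_[np.hypot(*d.T)*1000,np.degrees(np.arctan2(d[:,1],d[:,0]))]
def axisfit(c):
    im=c["pixels"];hsv=cv2.cvtColor(im,cv2.COLOR_BGR2HSV);H,S,V=[hsv[...,i].astype(int) for i in range(3)]
    m=((H>5)&(H<32)&(S>110)).astype(np.uint8);m[:160]=0;m[300:]=0;m[:,:280]=0;m[:,415:]=0
    m=cv2.morphologyEx(m,cv2.MORPH_CLOSE,np.ones((7,7)));
    cs=max(cv2.findContours(m,0,cv2.CHAIN_APPROX_NONE)[0],key=cv2.contourArea)
    h=cv2.convexHull(cs)[:,0]
    p=ray(c,h,0.042)[:,:2]
    A=np.c_[2*p,np.ones(len(p))];s=np.linalg.lstsq(A,(p**2).sum(1),rcond=None)[0]
    return s[:2],np.sqrt(s[2]+s[:2]@s[:2])
E
python3 - <<'E'
import pickle
from h import *
c=pickle.load(open("top0.pkl","rb"))
b,w,k=measure(c)
a,r=axisfit(c);print("rim axis",a,r)
boss=ray(c,w[0][1:],.058);print("boss",boss)
posts=np.array([x[1:] for x in k if x[0]<30 and x[0]!=13])
pp=ray(c,posts,.070)[:,:2]
A=np.c_[2*pp,np.ones(len(pp))];s=np.linalg.lstsq(A,(pp**2).sum(1),rcond=None)[0];print("posts axis",s[:2],np.sqrt(s[2]+s[:2]@s[:2]))
for nm,ax in(("rim",a),("posts",s[:2]),("boss",boss[0,:2])):
    print(nm,"jar",pol(ray(c,b[0][1:],.095),ax),"ptr",pol(ray(c,b[1][1:],.008),ax),"wht",pol(ray(c,w[2][1:],.008),ax))
    print(pol(ray(c,posts,.07),ax).round(1).tolist())
print(ray(c,b[1][1:],.008))
R=cv2.Rodrigues(c["rvec"])[0];print("cam",-R.T@np.ravel(c["tvec"]))
E
```

```text
rim axis [ 0.56746943 -0.05217579] 0.14836342597513577
boss [[ 0.56670609 -0.0512606   0.058     ]]
posts axis [ 0.56663773 -0.05251389] 0.13716042998894104
rim jar [[ 72.89018085 -45.70500885]] ptr [[ 194.80016531 -161.27108162]] wht [[ 162.24109476 -161.21729665]]
[[136.2, 2.7], [136.5, -42.3], [136.9, 48.2], [137.4, -87.5], [136.7, 93.5], [138.4, -132.6], [137.2, 138.7], [138.0, -176.9]]
posts jar [[ 73.2337212  -45.05452528]] ptr [[ 193.90394837 -161.28678677]] wht [[ 161.34482952 -161.2358723 ]]
[[137.0, 2.8], [136.9, -42.0], [137.7, 48.0], [137.1, -87.2], [137.0, 93.1], [137.6, -132.5], [136.8, 138.3], [137.2, -177.0]]
boss jar [[ 74.07836892 -45.77675231]] ptr [[ 194.37428154 -160.94334591]] wht [[ 161.81689744 -160.82347747]]
[[136.9, 2.3], [137.6, -42.4], [136.7, 47.7], [138.4, -87.2], [135.8, 93.2], [138.5, -132.1], [136.1, 138.7], [137.3, -176.5]]
[[ 0.38298426 -0.11472437  0.008     ]]
cam [0.41609351 0.00603197 1.53950942]
```

Front direction is about -161.2° and the blue jar is at about -45.4°. That means turning the plate about 116° clockwise. I'll close the fingers, travel high to the gap between the posts at -87° and -132°, then push the -132° post round the near side.

```bash
python3 -m inch '[[-15,17,0,0],[-31,34,0,0],[-31,34,0,0],[-31,34,0,0],[-31,34,0,0],[-31,34,0,0],[-31,34,0,0],[-31,34,0,0]]' 0 20
python3 -m inch '[[-31,34,0,0],[-31,34,0,0],[-31,34,0,0],[-31,34,0,0],[-31,34,0,0],[-31,34,0,0],[-31,34,0,0],[-15,17,0,0]]'
python3 -m inch '[[0,0,0,-8],[0,0,0,-8],[0,0,0,-8],[0,0,0,-8],[0,0,0,-8],[0,0,0,-8],[0,0,0,-8],[0,0,0,-8]]'
```

```text
t: 0.9
ee_pos: [0.3451, 0.1742, 0.2248]
ee_rot: [[0.348, 0.938, -0.006], [0.938, -0.348, -0.006], [-0.008, -0.003, -1.0]]
force: [1.3, -0.2, -0.3]
width: -0.0001
t: 1.7
ee_pos: [0.5058, -0.1488, 0.2212]
ee_rot: [[0.353, 0.936, -0.008], [0.936, -0.353, -0.004], [-0.007, -0.007, -1.0]]
force: [-0.0, 0.3, 0.2]
width: 0.0
t: 2.5
ee_pos: [0.504, -0.1535, 0.2131]
ee_rot: [[-0.713, 0.701, -0.021], [0.701, 0.713, 0.001], [0.016, -0.014, -1.0]]
force: [-0.5, -0.9, -0.1]
width: 0.0002
```

```bash
python3 -m inch '[[0,0,0,-8],[0,0,0,-8],[0,0,0,-8],[-12,-10,10,0],[-12,-10,20,0],[0,0,20,0],[0,0,0,0]]'
cat >> h.py <<'E'
A0=np.array([.567,-.0523])
def where():
    from plant import observe
    s=observe();p=np.array(s['ee_pos']);R=np.array(s['ee_rot'])
    print("t",s['t'],"p",p.round(4),"polar",pol(p[None],A0).round(1),"psi",np.degrees(np.arctan2(R[1,0],R[0,0])).round(1),"q6",np.round(s['joint_pos'],1),"F",np.round(s['force'],1))
    return p,R
def togo(th,r,z):
    p,R=where();t=np.radians(th)
    g=np.r_[A0+r*np.array([np.cos(t),np.sin(t)]),z]
    print("tool mm",((g-p)@R*1000).round(1))
E
python3 - <<'E'
from h import *
togo(-110,.138,.10)
from plant import capture
c=capture("scene");cv2.imwrite("pics/s1.png",c["pixels"])
E
```

```text
t: 3.2
ee_pos: [0.5186, -0.1826, 0.1555]
ee_rot: [[-0.94, 0.341, -0.027], [0.341, 0.94, 0.002], [0.026, -0.007, -1.0]]
force: [0.3, -0.3, -0.0]
width: 0.0002
t 3.2 p [ 0.5186 -0.1826  0.1555] polar [[ 139.  -110.4]] psi 160.1 q6 [-26.1   7.9   2.5  86.1  -0.5 -96.1] F [ 0.3 -0.3 -0. ]
tool mm [-2.3  1.4 55.5]
```

View pics/s1.png

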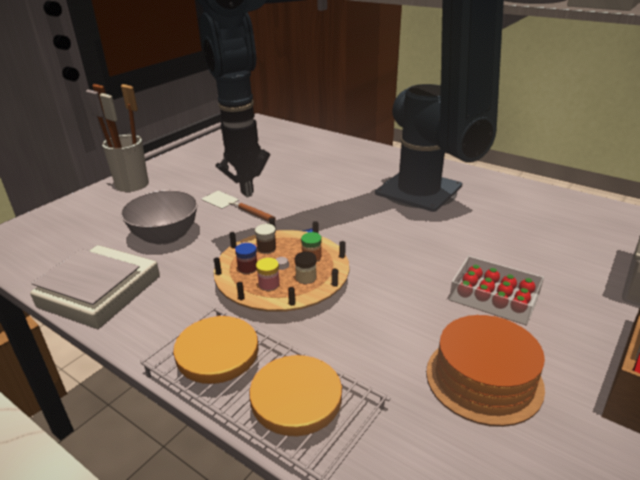

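The scene view shows the shut fingertip at about (247,190), above the gap to the right of the plate. The jars are undisturbed. Now to descend.

```bash
python3 -m inch '[[-2,1,20,0],[0,0,20,0],[0,0,20,0],[0,0,0,0]]'; python3 -c "
from h import *
togo(-110,.138,.062)"
```

```text
t: 3.65
ee_pos: [0.5227, -0.185, 0.0988]
ee_rot: [[-0.938, 0.346, -0.02], [0.347, 0.938, -0.002], [0.018, -0.009, -1.0]]
force: [-0.1, 0.6, -0.5]
width: -0.0002
t 3.65 p [ 0.5227 -0.185   0.0988] polar [[ 139.9 -108.5]] psi 159.7 q6 [-26.1   8.9  -2.8  79.3  -0.6 -95.8] F [-0.1  0.6 -0.5]
tool mm [ 3.1  2.2 36.8]
```

```bash
python3 -m inch '[[1,2,15,0],[1,0,15,0],[1,0,7,0],[0,0,0,0]]'; python3 -c "
from h import *
togo(-110,.138,.062)
from plant import capture
c=capture('scene');cv2.imwrite('pics/s2.png',c['pixels'][160:340,160:400].repeat(3,0).repeat(3,1))"
```

```text
t: 4.05
ee_pos: [0.5227, -0.1834, 0.0641]
ee_rot: [[-0.937, 0.348, -0.013], [0.348, 0.937, -0.005], [0.011, -0.009, -1.0]]
force: [-0.5, 0.2, -0.4]
width: 0.0001
t 4.05 p [ 0.5227 -0.1834  0.0641] polar [[ 138.4 -108.7]] psi 159.6 q6 [-25.9   9.3  -6.3  74.9  -0.6 -95.5] F [-0.5  0.2 -0.4]
tool mm [3.2 0.3 2.2]
```

View pics/s2.png

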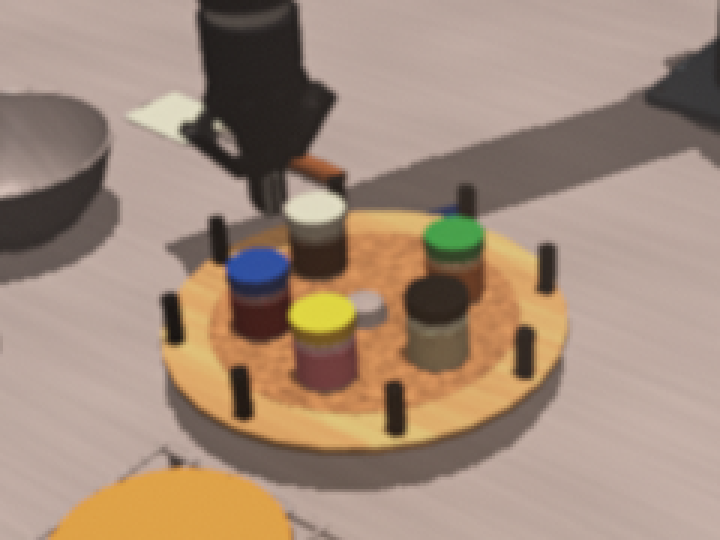

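The fingertip sits between two posts behind the white jar, at crop (268,205), clear of everything. Now I'll push clockwise along the arc.

```bash
python3 -m inch '[[5,0.1,0,2],[10,0.4,0,4.15],[10,0.4,0,4.15],[10,0.4,0,4.15],[10,0.4,0,4.15],[5,0.2,0,2]]'; python3 -c "
from h import *
where()"
```

```text
t: 4.7
ee_pos: [0.4848, -0.16, 0.0722]
ee_rot: [[-0.744, 0.668, 0.0], [0.668, 0.744, -0.012], [-0.008, -0.009, -1.0]]
force: [-0.8, -0.8, -0.0]
width: -0.0002
t 4.7 p [ 0.4848 -0.16    0.0722] polar [[ 135.5 -127.4]] psi 138.1 q6 [-25.4   1.8 -13.5  74.4  -0.6 -73.5] F [-0.8 -0.8 -0. ]
```

```bash
python3 -m inch '[[6,-0.5,6,1],[10,-0.5,4,4],[10,-0.5,3,4],[10,-0.5,2,4],[10,-0.3,2,4],[5,0,1,2]]'; python3 -c "
from h import *
where()"
```

```text
t: 5.3
ee_pos: [0.4549, -0.1259, 0.0596]
ee_rot: [[-0.473, 0.881, 0.016], [0.881, 0.473, -0.022], [-0.027, 0.004, -1.0]]
force: [0.0, -2.7, 0.2]
width: -0.0002
t 5.3 p [ 0.4549 -0.1259  0.0596] polar [[ 134.1 -146.7]] psi 118.2 q6 [-23.1  -4.6 -21.3  72.   -0.8 -51.3] F [ 0.  -2.7  0.2]
```

```bash
python3 -m inch '[[5,-1,0,0],[10,-0.7,0,3],[10,-0.7,0,4],[10,-0.5,0,4],[10,-0.5,0,4],[5,0,0,2]]'; python3 -c "
from h import *
where()
from plant import capture
c=capture('top');cv2.imwrite('pics/t3.png',c['pixels'][140:330,260:440].repeat(3,0).repeat(3,1));print(measure(c))"
```

```text
t: 5.9
ee_pos: [0.4347, -0.0812, 0.0604]
ee_rot: [[-0.186, 0.982, 0.024], [0.982, 0.187, -0.025], [-0.029, 0.019, -0.999]]
force: [-0.5, -3.2, -1.4]
width: -0.0
t 5.9 p [ 0.4347 -0.0812  0.0604] polar [[ 135.4 -167.7]] psi 100.7 q6 [-18.6  -9.8 -25.8  72.2  -0.9 -29.4] F [-0.5 -3.2 -1.4]
([(np.int32(232), np.float64(377.8663793103448), np.float64(223.28879310344828))], [(np.int32(48), np.float64(347.375), np.float64(224.10416666666666)), (np.int32(107), np.float64(360.14953271028037), np.float64(246.99065420560748))], [(np.int32(19), np.float64(345.57894736842104), np.float64(170.57894736842104)), (np.int32(20), np.float64(384.35), np.float64(184.6)), (np.int32(18), np.float64(308.3333333333333), np.float64(187.44444444444446)), (np.int32(237), np.float64(330.2067510548523), np.float64(200.36286919831224)), (np.int32(16), np.float64(401.75), np.float64(221.8125)), (np.int32(14), np.float64(294.07142857142856), np.float64(225.71428571428572)), (np.int32(1440), np.float64(363.41180555555553), np.float64(280.9916666666667)), (np.int32(7), np.float64(311.0), np.float64(263.2857142857143)), (np.int32(9), np.float64(377.8888888888889), np.float64(313.22222222222223))])
```

View pics/t3.png

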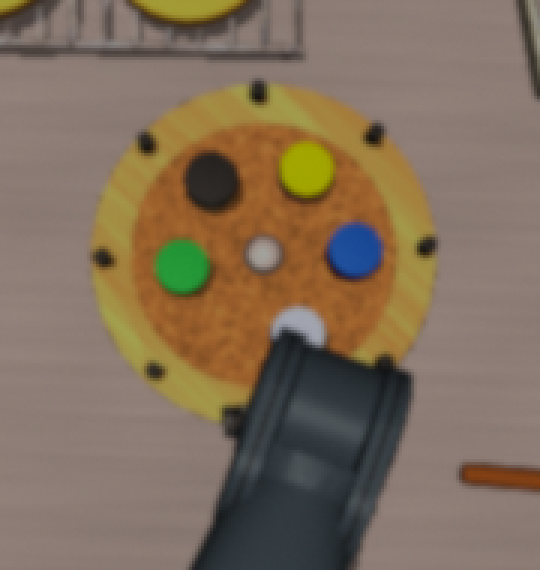

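The plate has turned about 45°, with the blue jar now at pixel (378,223) and all jars riding along. I'll continue.

```bash
python3 -m inch '[[5,-1,0,2],[10,-1,0,4],[10,-0.7,0,4],[10,-0.5,0,4],[10,-0.5,0,4],[10,-0.5,0,4],[5,0,0,2]]'; python3 -c "
from h import *
where()"
```

```text
t: 6.65
ee_pos: [0.4324, -0.0229, 0.0609]
ee_rot: [[0.239, 0.971, 0.03], [0.971, -0.238, -0.031], [-0.023, 0.037, -0.999]]
force: [-0.8, -3.3, 1.1]
width: -0.0001
t 6.65 p [ 0.4324 -0.0229  0.0609] polar [[137.7 167.7]] psi 76.2 q6 [-10.9 -11.5 -27.3  72.2  -1.4   2.9] F [-0.8 -3.3  1.1]
```

```bash
python3 -m inch '[[5,-0.5,0,2],[10,0,0,4],[10,0,0,4],[10,0,0,4],[10,0,0,4],[10,0,0,4],[5,0,0,2]]'; python3 -c "
from h import *
where()
from plant import capture
c=capture('top');cv2.imwrite('pics/t4.png',c['pixels'][140:330,260:440].repeat(3,0).repeat(3,1))
b=measure(c)[0];print(b)
for x in b:print(pol(ray(c,x[1:],.095),A0))"
```

```text
t: 7.35
ee_pos: [0.4567, 0.0309, 0.0608]
ee_rot: [[0.62, 0.784, 0.03], [0.785, -0.619, -0.037], [-0.01, 0.046, -0.999]]
force: [-2.4, -2.3, 0.5]
width: -0.0002
t 7.35 p [0.4567 0.0309 0.0608] polar [[138.2 143. ]] psi 51.7 q6 [ -3.1  -7.3 -23.6  71.9  -2.   35.1] F [-2.4 -2.3  0.5]
[(np.int32(233), np.float64(367.3175965665236), np.float64(245.43776824034336)), (np.int32(198), np.float64(368.97474747474746), np.float64(296.3636363636364))]
[[  74.24680763 -138.92003892]]
[[ 190.42203352 -163.03442159]]
```

View pics/t4.png

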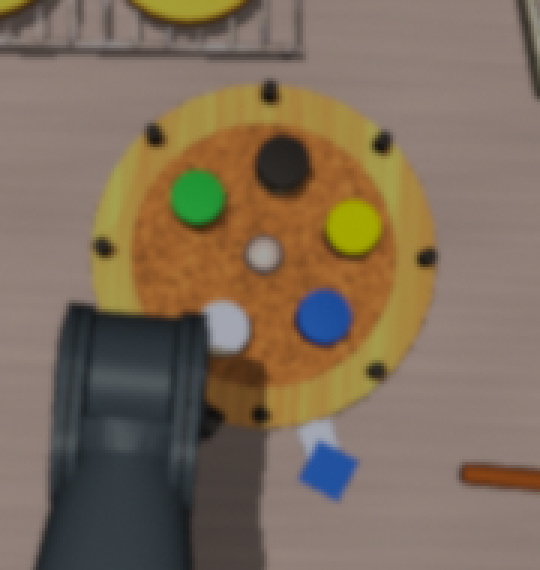

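Blue jar is now at -138.9°, so about 22° remain. I'll go most of the way, then measure.

```bash
python3 -m inch '[[5,0,0,2],[10,0,0,4],[10,0,0,4],[10,0,0,4],[7,0,0,3],[4,0,0,2],[2,0,0,1],[0,0,0,0]]'; python3 -c "
from h import *
where()
from plant import capture
c=capture('top')
b=measure(c)[0];print(b)
for x in b:print(pol(ray(c,x[1:],.095),A0))"
```

```text
t: 8.2
ee_pos: [0.4899, 0.0629, 0.0602]
ee_rot: [[0.852, 0.524, 0.024], [0.524, -0.851, -0.039], [-0.0, 0.046, -0.999]]
force: [-0.0, -0.1, -0.0]
width: -0.0001
t 8.2 p [0.4899 0.0629 0.0602] polar [[138.6 123.8]] psi 31.6 q6 [  1.   -1.2 -17.9  71.9  -2.3  59.3] F [-0.  -0.1 -0. ]
[(np.int32(230), np.float64(358.96086956521737), np.float64(250.40869565217392)), (np.int32(197), np.float64(368.9695431472081), np.float64(296.3197969543147))]
[[  74.48238521 -157.70059215]]
[[ 190.31460179 -163.02932102]]
```

```bash
python3 -m inch '[[4,0,0,1],[4,0,0,1],[2,0,0,1],[0,0,0,0]]'; python3 -c "
from h import *
where()
from plant import capture
c=capture('top')
b=measure(c)[0];print(b)
print(pol(ray(c,b[0][1:],.095),A0),pol(ray(c,b[1][1:],.008),A0))"
```

```text
t: 8.65
ee_pos: [0.4982, 0.0678, 0.0601]
ee_rot: [[0.879, 0.476, 0.023], [0.476, -0.879, -0.039], [0.001, 0.045, -0.999]]
force: [-0.2, 1.0, 0.7]
width: -0.0001
t 8.65 p [0.4982 0.0678 0.0601] polar [[138.4 119.8]] psi 28.4 q6 [  1.5   0.2 -16.5  72.   -2.3  63.1] F [-0.2  1.   0.7]
[(np.int32(232), np.float64(357.0258620689655), np.float64(251.22413793103448)), (np.int32(197), np.float64(369.01522842639594), np.float64(296.34517766497464))]
[[  74.8539687  -161.70789957]] [[ 194.30117105 -161.22711794]]
```

Jar at -161.7°, pointer at -161.2°. Next I back off the post and lift.

```bash
python3 -m inch '[[-4,0,0,0],[-6,0,0,0],[-4,0,-5,0],[0,0,-15,0],[0,0,-25,0],[0,0,-25,0],[0,0,-25,0],[0,0,-25,0]]'; python3 -m inch '[[-20,-25,-10,0],[-25,-35,0,0],[-25,-35,0,0],[-25,-35,0,0],[-10,-15,0,0],[0,0,0,0]]'; python3 -c "
from h import *
where()
from plant import capture
for n in('top','scene'):
    c=capture(n);cv2.imwrite(f'pics/{n}9.png',c['pixels'])
    if n=='top':
        b,w,k=measure(c);print(b,w,k)
        print('axis',axisfit(c));print(pol(ray(c,b[0][1:],.095),A0),pol(ray(c,b[1][1:],.008),A0))"
```

```text
t: 9.5
ee_pos: [0.4765, 0.0643, 0.1803]
ee_rot: [[0.88, 0.476, 0.013], [0.476, -0.879, -0.039], [-0.007, 0.041, -0.999]]
force: [0.7, -0.2, 0.1]
width: -0.0002
t: 10.1
ee_pos: [0.3129, 0.1433, 0.1925]
ee_rot: [[0.881, 0.471, 0.03], [0.472, -0.881, -0.036], [0.009, 0.046, -0.999]]
force: [-0.5, -0.3, 0.5]
width: 0.0003
t 10.1 p [0.3129 0.1433 0.1925] polar [[320.6 142.4]] psi 28.2 q6 [ 15.7 -26.  -23.1  91.8  -2.5  77.5] F [-0.5 -0.3  0.5]
[(np.int32(232), np.float64(357.0258620689655), np.float64(251.22413793103448)), (np.int32(198), np.float64(368.97474747474746), np.float64(296.3636363636364))] [(np.int32(52), np.float64(347.36538461538464), np.float64(224.15384615384616)), (np.int32(227), np.float64(324.0220264317181), np.float64(240.65198237885463)), (np.int32(77), np.float64(365.1948051948052), np.float64(284.35064935064935))] [(np.int32(19), np.float64(329.42105263157896), np.float64(173.57894736842104)), (np.int32(21), np.float64(370.57142857142856), np.float64(175.38095238095238)), (np.int32(238), np.float64(364.453781512605), np.float64(199.2436974789916)), (np.int32(14), np.float64(299.14285714285717), np.float64(201.07142857142858)), (np.int32(15), np.float64(398.3333333333333), np.float64(205.53333333333333)), (np.int32(9), np.float64(297.1111111111111), np.float64(242.22222222222223)), (np.int32(16), np.float64(396.9375), np.float64(246.6875)), (np.int32(8), np.float64(325.125), np.float64(272.875)), (np.int32(10), np.float64(366.5), np.float64(274.8))]
axis (array([ 0.56719467, -0.05228862]), np.float64(0.14824754546087823))
[[  74.8539687  -161.70789957]] [[ 194.31570737 -161.26132286]]
```

```bash
python3 - <<'E'
import cv2,numpy as np
a=cv2.imread('pics/top9.png');s=cv2.imread('pics/scene9.png')
cv2.imwrite('pics/fin.png',np.hstack([cv2.resize(a[140:330,200:440],(400,317)),cv2.resize(s[160:340,160:387],(400,317))]))
E
```

```text
(no output)
```

View pics/fin.png

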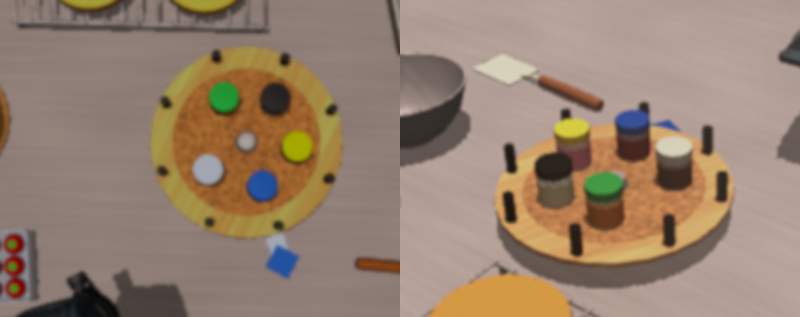

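View pics/scene9.png

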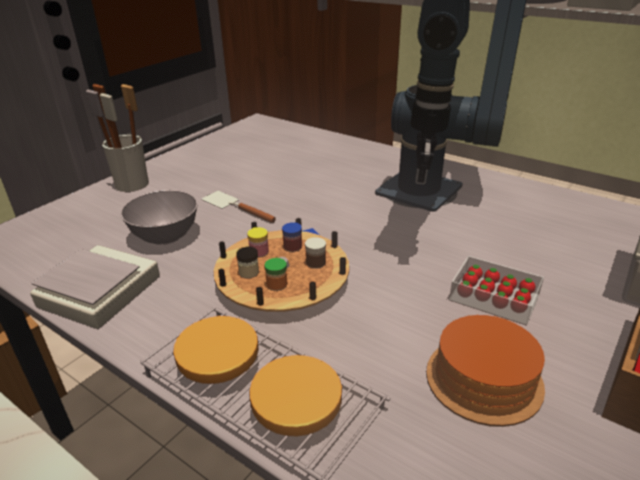

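The blue jar at top-view pixel (357,251) lies in line with the boss (347,224) and the pointer (369,296). All five jars are upright, the arm is clear, and the other items look unmoved.

```bash
python3 -c "
from plant import *
print(hand_in())"
```

```text
the job is handed in; nothing more can be done
None
```

I pushed the carousel about 116° clockwise with the shut fingertips against one black post. I then backed off, lifted clear and handed the job in at about 10 s of robot time.

- **Alignment:** in the last top view the blue jar is at -161.7° and the pointer at -161.25°. That is about 0.6 mm off the pointer's line (limit 9 mm), with the jar 75 mm from the axis. Its reading was the same before and after I withdrew the fingers.
- **Jars and other objects:** all five jars look upright and in place on the plate. By eye in the pictures, the cake, bowl, punnet and spatula have not moved; I did not measure their positions.
- **Forces:** the wrist readings I saw between moves stayed below about 4 N.
- **Small disagreements:** the fitted plate radius came out at 148 mm rather than 150 mm. The three estimates of the axis position differed by about 1 mm, which is small against the tolerance. The scene camera served only as a check by eye.

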